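# Load and lock the end-boring fixture

### The job

Load the boring fixture with all the oak rails: lift the red locking beam straight up and level out of both its U brackets and lay it on the wooden beam rest, then lay every rail on the bench into a pocket of its own, between the clamp jaw and the far fence. Then press the orange lever down until it clicks and stays down, which squares the rails up against the fence, and finally lower the beam, level, back into its two brackets, fully down and centred endways. Never tip the beam, and leave the other things on the bench where they are.

Things in the scene. Friction and masses are not known exactly. Their poses are not given: they have to be found in the camera images.
- fixture: Fixed boring fixture, plywood base 180 (x) x 410 (y) x 10 mm, from y = -245 to +165. Origin on the bench amid the pockets; x along the rails to the far fence, z up. Four pockets side by side at y = +90, +30, -30, -90, 33 mm wide, floor at z = 10. Black guide blocks (tops z = 28) form them only at x = -55 to -30 and +30 to +55 mm; between, the middle is open for fingers.
- jaw_face (a point): Middle of the face of the aluminium clamp jaw at the near end of the pockets: x = -72 mm on the fixture with the lever up, top at z = 32 mm. The far fence's face is at x = +62, also to z = 32, so a 120 mm rail has 14 mm of play. Pressing the lever drives the jaw about 11.5 mm towards the fence, pushing the rails home.
- pocket0 (a point): Middle of pocket 0, at x = -5, y = +90, z = 10 mm (its floor) on the fixture: where the middle of a rail's underside goes.
- pocket1 (a point): Middle of pocket 1, at x = -5, y = +30, z = 10 mm (its floor) on the fixture: where the middle of a rail's underside goes.
- pocket2 (a point): Middle of pocket 2, at x = -5, y = -30, z = 10 mm (its floor) on the fixture: where the middle of a rail's underside goes.
- pocket3 (a point): Middle of pocket 3, at x = -5, y = -90, z = 10 mm (its floor) on the fixture: where the middle of a rail's underside goes.
- bracket_left (a point): Middle of the slot floor of the steel U bracket at x = 0, y = +148 mm on the fixture: floor at z = 44 mm, bracket 14 mm wide along y, slot 29 mm wide in x, open above, cheek tops at z = 70 mm.
- bracket_right (a point): The same for the U bracket at y = -148 mm.
- beam: Loose red locking beam, 24 (x) x 330 (y) x 30 (z) mm, about 0.35 kg, black grip sleeve 50 mm long round its middle, white ends. Origin at the middle of its underside, y along its length, z up. At the start it lies in both brackets, across and 6 mm above the height of seated rails, its y along the fixture's y. Grip it at the middle, across its 24 mm width, from above.
- beam_left (a point): Point on the beam's underside, 148 mm from its middle towards its +y end; belongs over bracket_left.
- beam_right (a point): Point on the beam's underside, 148 mm from its middle towards its -y end; belongs over bracket_right.
- rest: Fixed dark wooden beam rest on the bench before the fixture. Origin on the bench at its middle, y along it. Two saddles at y = +115 and -115 mm, 30 mm wide along y, open above: notch floor at z = 12 mm, notch 34 mm wide in x, sides up to z = 26 mm; between the saddles only a 4 mm board.
- lever (a joint): Angle (rad) of the sprung clamp lever: 0 raised, grows as it is pressed down. It springs back (about 2 to 5 N at the pad, up to about 13 N while passing the ball plunger at 0.4 to 0.5); past about 0.55 the plunger holds it, at rest at about 0.6; hard stop at 0.68. The jaw moves with it.
- lever_tip (a point): Middle of the top of the orange press pad (44 x 30 mm) at the lever's free end, towards the robot. The lever lies along the fixture's x at y = -190 mm; its hinge axis (along y) is at x = +65, z = 50 mm. The pad's middle is 105 mm from the hinge along the arm, its top 7 mm above the arm's centre line; the arm slopes up at (0.6 - angle) rad.
- rail0: Oak rail, square bar 120 (x, its length) x 28 x 28 mm, 50 to 100 g; may be absent. Origin at its centre. Any long side may lie up, and either end may go first.
- rail1: Oak rail, square bar 120 (x, its length) x 28 x 28 mm, 50 to 100 g; may be absent. Origin at its centre. Any long side may lie up, and either end may go first.
- rail2: Oak rail, square bar 120 (x, its length) x 28 x 28 mm, 50 to 100 g; may be absent. Origin at its centre. Any long side may lie up, and either end may go first.
- rail3: Oak rail, square bar 120 (x, its length) x 28 x 28 mm, 50 to 100 g; may be absent. Origin at its centre. Any long side may lie up, and either end may go first.
- tape: Bystander: green tape measure 60 x 30 x 55 mm, origin at its underside.
- screws: Bystander: steel cup, 68 mm wide, 60 mm high, origin at its underside.
- glue: Bystander: yellow glue bottle, 60 mm wide, 170 mm high, origin at its underside.
- mallet: Bystander: hammer lying on its side.
- square: Bystander: try square, 110 mm wooden stock and 150 mm steel blade, origin under the stock.
- offcut: Bystander: pale wood offcut 90 x 50 x 22 mm, origin at its underside.
There are look-alikes about, which are no part of the job. Leave any pink look-alike of the rail0 alone.

How it is judged:
By the outcome, as a careful person would: the job done as asked, in the order asked, and still so for the second after the job is handed in, with the robot touching nothing.
Of rail0, rail1, rail2, rail3 only 2 to 4 are there at a start; the rules pass over those that are not, and their reading is None.
At some moment in a run one of rail0, rail1, rail2, rail3 may be knocked a few centimetres aside while the robot is not near it.
It also fails if it takes over 210 s, if anything falls off the work surface, if the arm or the gripper's body presses on something with over 40 N, if the wrist force passes 120 N, or if a joint passes its speed limit or range.

### The arm

A 7-joint arm with a two-finger parallel gripper is mounted at the origin on the work surface. World frame = base frame: x ahead of the robot, y to its left, z up, the work surface at z = 0. Lengths are in m, angles in rad, forces in N, time in s.
With the tool pointing down it reaches from about 0.375 to 0.925 m from the base axis. Payload 3.1 kg.
Tool frame: the origin (TCP) lies between the finger pads; the fingertips stand 19 mm ahead of it and the grasp point (between the pads) is the TCP; z points along the fingers, y is the direction in which the jaws open and shut (so a half turn about z gives the same grasp; the last joint's range is limited). The gripper opens to 85 mm and grips with 20 to 120 N. Pads are 22 mm wide; open, the fingers measure 114 mm over their backs; the gripper's body (76 mm by 85 mm) begins 54 mm behind the grasp point. The pads swing forward as they close: fully open they stand 13 mm farther back than shut.
Start: joints at [-1.256, 0.383, 0.044, 1.598, -0.018, 1.161, -0.05], TCP at [0.261, 0.595, 0.25] pointing down, gripper open.
Joint ranges: [-2.61, 2.61], [-0.41, 2.15], [-1.48, 1.57], [0, 2.5], [-1.57, 4.71], [0.05, 1.97], [-2.85, 2.85]. Speed limits (rad/s): [2.79, 2.79, 3.14, 3.14, 3.14, 3.14, 3.14].

### API

Orientations are given as a unit quaternion [x, y, z, w].
In Python, from bench import move_ptp, movel, move_j, move_gripper, pause, inverse_kinematics, read_camera, camera_params, MotionError, sign_off, look_for, tip_of, read_time_s, read_qpos, read_joint_vel, read_effort, read_eef_pos, read_tcp_rot, read_ft_force, read_ft_torque, read_finger_gap gives the robot as it stands. Calls block until the motion is done:
- move_ptp(position, orientation): joint-space move of the TCP to a pose.
- movel(position, orientation=None, speed=0.15): straight line of the TCP; orientation=None keeps the orientation; speed is the mean speed in m/s.
- move_j(angles): joint-space move.
- move_gripper(opening, effort=None): finger opening in m; effort is the grip in N (None keeps the last); returns when the fingers have stopped.
- pause(seconds).
- inverse_kinematics(position, orientation): joint angles nearest the present ones, or None.
- read_camera(name): name is "scene" or "top" or "wrist"; returns the picture (384x512x3 uint8, red, green, blue); there is no depth.
- camera_params(name): a dict with "K" (3x3 intrinsics, pixels), "camera_from_world" (4x4, takes a point from world to camera coordinates). Camera axes: x right, y down, z forward; pixel columns grow to the right and rows downward; lengths in m; the calibration is good to about 2 mm. A picture is of the moment at which its call begins: read the wrist's pose just before it. camera_params takes no time and is no camera call; for the wrist camera it gives the pose at the moment of the call.
A pose or a line that the arm cannot do raises MotionError and nothing moves.
- sign_off(): hands the job in, once; it reports no verdict.
Trained networks look in the newest picture that a camera, given by its name, has taken for a name from the list of things; names that differ only in an ending like _2 or _b are one class to them, and where a whole thing is asked for, a point or a joint stands for the part that bears it (a point fixed in the world has none). Each returns a list of dicts, best first, with "confidence" (0 to 1); they miss things now and then, are a little off and sometimes report something else, mostly with a low value. They report only what shows in the picture. A call takes as long as a camera call. They do not tell look-alikes from the thing itself.
- look_for(camera, name): "at" ([column, row] in pixels, amid what is visible of it).
- tip_of(camera, name): "at" ([column, row] in pixels: a listed point, or the origin of a listed thing).
Readings, each from a call of its own:
- read_time_s(): time.
- read_qpos(): joint angles.
- read_joint_vel(): joint speeds.
- read_effort(): joint torques, N m.
- read_eef_pos(): TCP position.
- read_tcp_rot(): TCP orientation.
- read_ft_force(): force on the tool from outside, world axes, zero at the start.
- read_ft_torque(): the same for the moment, N m.
- read_finger_gap(): finger opening in m.
Only numpy, scipy, OpenCV 4.12 (cv2) and the standard library are available. Lean on these libraries where they do the work, as an engineer would, in place of code of your own. Each camera call takes 0.05 s, during which the arm holds its last target.

## Working session

There is one attempt and no reset: what is moved stays moved. The work goes in short steps, each a Python script; the robot and the scene stay as the last script left them, time stands still between calls to the robot, and variables do not carry over. Pictures are saved under pics/ and viewed, and the job is handed in when it is done.

```bash
ls; mkdir -p pics
python3 - <<'E'
from bench import *
import cv2
for n in ("scene","top","wrist"):
    im=read_camera(n); p=camera_params(n); print(n,p["K"].tolist() if hasattr(p["K"],'tolist') else p["K"],p["camera_from_world"])
    cv2.imwrite(f"pics/{n}0.png",cv2.resize(im[:,:,::-1],None,fx=1.5,fy=1.5))
print(read_time_s(),read_eef_pos(),read_tcp_rot())
E
```

```text
pics
scene [[392.99118954214555, 0.0, 257.35924012794595], [0.0, 392.99118954214555, 192.83230310279063], [0.0, 0.0, 1.0]] [[-7.57387545e-01  6.52964993e-01 -9.08394331e-04  4.25769384e-01]
 [ 4.15724666e-01  4.81133880e-01 -7.71805151e-01 -1.61362204e-01]
 [-5.03524686e-01 -5.84933250e-01 -6.35858462e-01  1.58028113e+00]
 [ 0.00000000e+00  0.00000000e+00  0.00000000e+00  1.00000000e+00]]
top [[365.43201834656617, 0.0, 250.43187904194363], [0.0, 365.43201834656617, 192.778080430402], [0.0, 0.0, 1.0]] [[ 0.01158535 -0.9998114  -0.01558647  0.00903767]
 [-0.98795968 -0.00904028 -0.15444723  0.59048781]
 [ 0.15427719  0.01718813 -0.98787809  1.14083331]
 [ 0.          0.          0.          1.        ]]
wrist [[279.6898308159462, 0.0, 252.43818225719798], [0.0, 279.6898308159462, 191.22635051911556], [0.0, 0.0, 1.0]] [[ 4.00531278e-01  9.16282911e-01 -5.68489423e-04 -6.50301884e-01]
 [ 8.78483925e-01 -3.83831839e-01  2.84498000e-01 -3.71432842e-02]
 [ 2.60462451e-01 -1.14449756e-01 -9.58676465e-01  3.77820620e-01]
 [ 0.00000000e+00  0.00000000e+00  0.00000000e+00  1.00000000e+00]]
0.15 [0.26048083 0.59474765 0.24914838] [ 2.04928039e-01  9.78776462e-01 -1.05380241e-03 -1.58683833e-04]
```

View pics/top0.png

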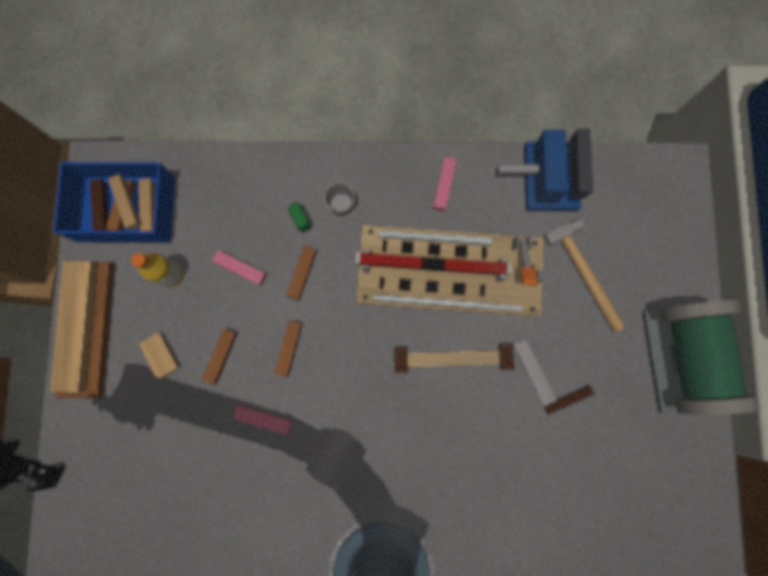

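View pics/scene0.png

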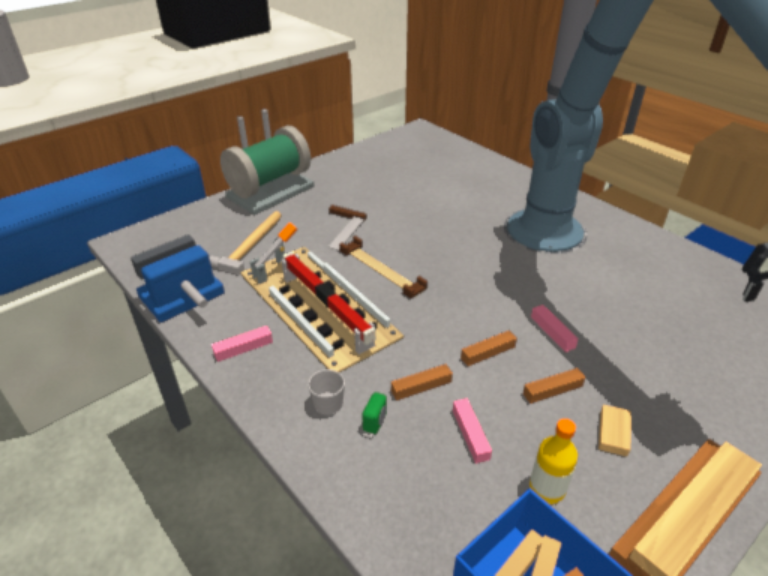

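View pics/wrist0.png

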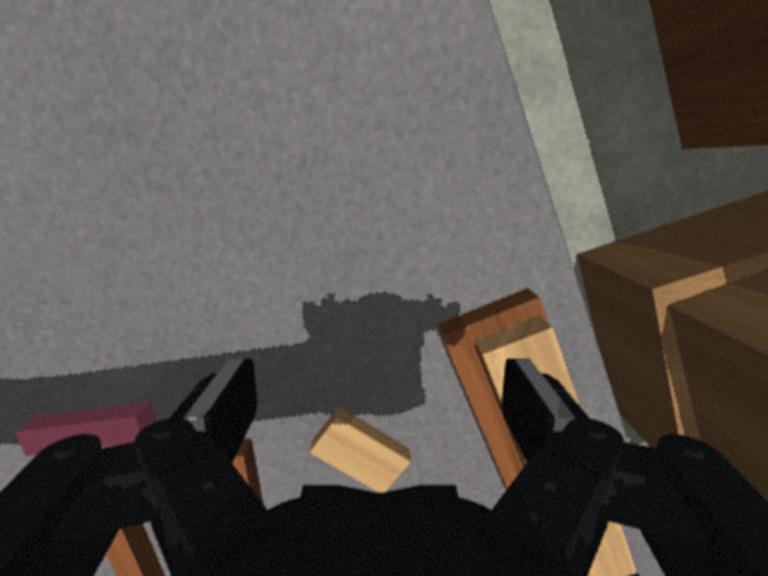

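The top view shows three oak rails, at about (302,272), (288,348) and (220,355) in the enlarged picture. There are three pink look-alikes, the beam is in its brackets at (433,264), the rest is at (455,358) and the lever pad is at (530,275). Next I'll get the networks' readings.

```bash
cat > h.py <<'E'
from bench import *
import numpy as np, cv2
from scipy.optimize import least_squares
from scipy.spatial.transform import Rotation as R
def proj(n,P,cp=None):
    cp=cp or camera_params(n); P=np.atleast_2d(P); T=np.array(cp["camera_from_world"])
    q=(T[:3,:3]@P.T).T+T[:3,3]; u=(np.array(cp["K"])@q.T).T; return u[:,:2]/u[:,2:]
def ray(n,px,z,cp=None):
    cp=cp or camera_params(n); T=np.array(cp["camera_from_world"]); Rm=T[:3,:3]
    c=-Rm.T@T[:3,3]; d=Rm.T@np.linalg.inv(np.array(cp["K"]))@np.array([px[0],px[1],1.]); 
    return c+d*(z-c[2])/d[2]
FIX={"pocket0":(-5,90,10),"pocket1":(-5,30,10),"pocket2":(-5,-30,10),"pocket3":(-5,-90,10),"jaw_face":(-72,0,None),"bracket_left":(0,148,44),"bracket_right":(0,-148,44)}
E
python3 - <<'E'
from h import *
names=["pocket0","pocket1","pocket2","pocket3","jaw_face","bracket_left","bracket_right","beam_left","beam_right","beam","rest","fixture","lever_tip","rail0"]
Z=dict(pocket0=.01,pocket1=.01,pocket2=.01,pocket3=.01,jaw_face=.021,bracket_left=.044,bracket_right=.044,beam_left=.044,beam_right=.044,beam=.044,rest=0,fixture=0,lever_tip=.115,rail0=.014)
for c in ("top","scene"):
    read_camera(c)
    for n in names:
        for r in tip_of(c,n):
            if r["confidence"]>.15: print(c,n,np.round(r["at"],1),round(r["confidence"],2),np.round(ray(c,r["at"],Z[n]),4))
    for r in look_for(c,"rail0"): print(c,"LF",np.round(r["at"],1),round(r["confidence"],2),np.round(ray(c,r["at"],.02),4))
print(read_time_s())
E
```

```text
top pocket0 [276.9 180.5] 0.75 [ 0.6386 -0.0727  0.01  ]
top pocket0 [110.2 237.8] 0.73 [0.4412 0.4773 0.01  ]
top pocket0 [299.2 182.1] 0.66 [ 0.6337 -0.1474  0.01  ]
top pocket0 [314.1 181.4] 0.6 [ 0.6366 -0.1973  0.01  ]
top pocket0 [288.5 179.2] 0.6 [ 0.6433 -0.1116  0.01  ]
top pocket0 [262.7 179.7] 0.58 [ 0.6409 -0.025   0.01  ]
top pocket1 [276.9 180.5] 0.75 [ 0.6386 -0.0727  0.01  ]
top pocket1 [110.2 237.8] 0.73 [0.4412 0.4773 0.01  ]
top pocket1 [299.2 182.1] 0.66 [ 0.6337 -0.1474  0.01  ]
top pocket1 [314.1 181.4] 0.6 [ 0.6366 -0.1973  0.01  ]
top pocket1 [288.5 179.2] 0.6 [ 0.6433 -0.1116  0.01  ]
top pocket1 [262.7 179.7] 0.58 [ 0.6409 -0.025   0.01  ]
top pocket2 [276.9 180.5] 0.75 [ 0.6386 -0.0727  0.01  ]
top pocket2 [110.2 237.8] 0.73 [0.4412 0.4773 0.01  ]
top pocket2 [299.2 182.1] 0.66 [ 0.6337 -0.1474  0.01  ]
top pocket2 [314.1 181.4] 0.6 [ 0.6366 -0.1973  0.01  ]
top pocket2 [288.5 179.2] 0.6 [ 0.6433 -0.1116  0.01  ]
top pocket2 [262.7 179.7] 0.58 [ 0.6409 -0.025   0.01  ]
top pocket3 [276.9 180.5] 0.75 [ 0.6386 -0.0727  0.01  ]
top pocket3 [110.2 237.8] 0.73 [
[... 3764 characters left out ...]
0.115 ]
scene rail0 [281.3 257.3] 0.97 [0.638  0.1941 0.014 ]
scene rail0 [312.8 285.6] 0.92 [0.6427 0.3223 0.014 ]
scene rail0 [368.4 255.1] 0.84 [0.4406 0.3535 0.014 ]
scene rail0 [368.2 215.3] 0.76 [0.3018 0.2484 0.014 ]
scene rail0 [158.4 231.2] 0.71 [ 0.8534 -0.1322  0.014 ]
scene rail0 [323.5 231.3] 0.6 [0.4663 0.2027 0.014 ]
scene LF [280.2 251.4] 0.9 [0.6287 0.1792 0.02  ]
scene LF [364.7 218.3] 0.81 [0.3279 0.2531 0.02  ]
scene LF [157.8 229.6] 0.78 [ 0.8536 -0.1337  0.02  ]
scene LF [313.9 286.1] 0.67 [0.6454 0.3281 0.02  ]
scene LF [370.8 255.8] 0.63 [0.4427 0.3622 0.02  ]
scene LF [323.6 233.3] 0.61 [0.4775 0.2123 0.02  ]
scene LF [185.5 155.8] 0.34 [ 0.5673 -0.4221  0.02  ]
1.75
```

```bash
cat >> h.py <<'E'
def down(a,flip=False):
    """tool pointing down, jaw axis (tool y) at angle a from world x"""
    y=np.array([np.cos(a),np.sin(a),0]); z=np.array([0,0,-1.]); x=np.cross(y,z)
    return R.from_matrix(np.stack([x,y,z],1)).as_quat()
def snap(n,name,scale=1.5):
    cp=camera_params(n); im=read_camera(n); cv2.imwrite(f"pics/{name}.png",cv2.resize(im[:,:,::-1],None,fx=scale,fy=scale)); np.savez(f"pics/{name}.npz",im=im,K=cp["K"],T=cp["camera_from_world"]); return im,cp
def load(name):
    d=np.load(f"pics/{name}.npz"); return d["im"],{"K":d["K"],"camera_from_world":d["T"]}
E
python3 - <<'E'
from h import *
T=np.array(camera_params("wrist")["camera_from_world"]); c=-T[:3,:3].T@T[:3,3]
Rt=R.from_quat(read_tcp_rot()).as_matrix()
off=Rt.T@(c-read_eef_pos()); print("cam in tool",off, "axes",(Rt.T@T[:3,:3].T).round(3))
print(Rt.round(2))
for a in (np.pi/2-.08,-np.pi/2-.08,-.08,np.pi-.08):
  for p in ([.56,-.11,.33],[.645,-.12,.33],[.72,-.11,.33]):
    q=inverse_kinematics(p,down(a)); print(a,p,None if q is None else np.round(q,2), (np.array(p)+R.from_quat(down(a)).as_matrix()@off).round(3))
E
```

```text
cam in tool [ 0.07230531  0.00090169 -0.1232679 ] axes [[ 0.001 -0.959 -0.284]
 [ 1.     0.     0.002]
 [-0.001 -0.284  0.959]]
[[-0.92  0.4  -0.  ]
 [ 0.4   0.92  0.  ]
 [ 0.    0.   -1.  ]]
1.4907963267948965 [0.56, -0.11, 0.33] [-0.62  0.22  0.87  1.73 -0.18  1.27  1.78] [ 0.488 -0.103  0.453]
1.4907963267948965 [0.645, -0.12, 0.33] [-0.48  0.43  0.82  1.52 -0.32  1.33  1.86] [ 0.573 -0.113  0.453]
1.4907963267948965 [0.72, -0.11, 0.33] [-0.36  0.57  0.72  1.31 -0.37  1.4   1.83] [ 0.648 -0.103  0.453]
-1.6507963267948966 [0.56, -0.11, 0.33] [-0.72  0.25  1.    1.73 -0.22  1.28 -1.32] [ 0.632 -0.117  0.453]
-1.6507963267948966 [0.645, -0.12, 0.33] [-0.57  0.48  0.97  1.52 -0.4   1.35 -1.22] [ 0.717 -0.127  0.453]
-1.6507963267948966 [0.72, -0.11, 0.33] [-0.45  0.62  0.89  1.31 -0.47  1.42 -1.24] [ 0.792 -0.117  0.453]
-0.08 [0.56, -0.11, 0.33] [-0.65  0.23  0.9   1.73 -0.19  1.27  0.22] [ 0.567 -0.038  0.453]
-0.08 [0.645, -0.12, 0.33] [-0.49  0.43  0.83  1.52 -0.32  1.34  0.29] [ 0.652 -0.048  0.453]
-0.08 [0.72, -0.11, 0.33] [-0.41  0.59  0.81  1.31 -0.42  1.41  0.3 ] [ 0.727 -0.038  0.453]
3.061592653589793 [0.56, -0.11, 0.33] [-0.94  0.47  1.4   1.74 -0.47  1.34 -2.67] [ 0.553 -0.182  0.453]
3.061592653589793 [0.645, -0.12, 0.33] [-0.74  0.72  1.38  1.53 -0.71  1.48 -2.56] [ 0.638 -0.192  0.453]
3.061592653589793 [0.72, -0.11, 0.33] [-0.62  0.88  1.37  1.32 -0.85  1.58 -2.59] [ 0.713 -0.182  0.453]
```

Run:
```python
from h import *
move_ptp([.55,-.12,.36],down(-1.65))
snap("wrist","w1",1.5)
print(read_time_s())
```

```text
4.55
```

View pics/w1.png

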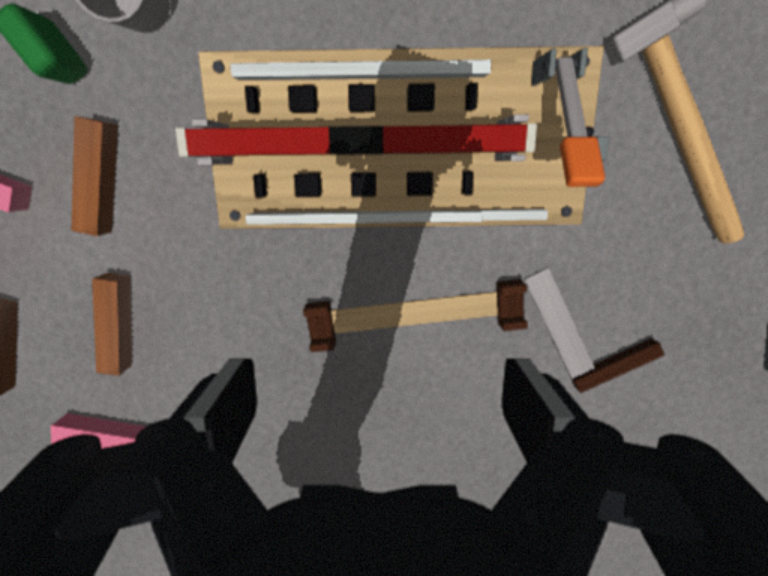

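```bash
cat >> h.py <<'E'
def rect(cx,cy,lx,ly,z):
    c=[(cx-lx/2,cy-ly/2,z),(cx+lx/2,cy-ly/2,z),(cx+lx/2,cy+ly/2,z),(cx-lx/2,cy+ly/2,z)]
    return [(np.array(c[i]),np.array(c[(i+1)%4])) for i in range(4)]
def place(p,P):
    c,s=np.cos(p[2]),np.sin(p[2]); P=np.atleast_2d(P)
    return np.stack([p[0]+c*P[:,0]-s*P[:,1],p[1]+s*P[:,0]+c*P[:,1],P[:,2]],1)
def fit(im,cp,edges,p0,win=6,n=40,iters=6,verbose=True,chan=None):
    g=im.astype(float) if chan is None else im[:,:,chan:chan+1].astype(float)
    g=cv2.GaussianBlur(g,(0,0),1.0); g=g.reshape(im.shape[0],im.shape[1],-1)
    p=np.array(p0,float); H,W=im.shape[:2]
    for it in range(iters):
        w=max(win*(0.7**it),2.5); P=[];Q=[];N=[]
        for a,b in edges:
            t=np.linspace(.06,.94,n)[:,None]; pts=a+(b-a)*t
            u=proj(None,place(p,pts),cp); ua=proj(None,place(p,np.array([a,b])),cp); d=ua[1]-ua[0]; nn=np.array([-d[1],d[0]])/np.linalg.norm(d)
            s=np.arange(-w,w+.01,.25)
            X=u[:,None,:]+s[None,:,None]*nn
            m=[cv2.remap(g[:,:,k].astype(np.float32),X[...,0].astype(np.float32),X[...,1].astype(np.float32),cv2.INTER_LINEAR) for k in range(g.shape[2])]
            gr=sum(np.abs(np.gradient(mm,axis=1)) for mm in m)
            j=gr.argmax(1); ok=(gr[np.arange(n),j]>1.5)&(j>0)&(j<len(s)-1)&(u[:,0]>8)&(u[:,0]<W-8)&(u[:,1]>8)&(u[:,1]<H-8)
            P+=list(pts[ok]);Q+=list((u+s[j][:,None]*nn)[ok]);N+=[nn]*ok.sum()
        P=np.array(P);Q=np.array(Q);N=np.array(N)
        f=lambda x:((proj(None,place(x,P),cp)-Q)*N).sum(1)
        r=least_squares(f,p,loss="soft_l1",f_scale=.5); p=r.x
    if verbose: print("fit",p.round(4),"n",len(P),"rms",np.sqrt(np.median(r.fun**2)).round(2))
    return p
def overlay(im,cp,items,name,scale=1.5):
    o=cv2.resize(im[:,:,::-1],None,fx=scale,fy=scale)
    for edges,p,col in items:
        for a,b in edges:
            u=proj(None,place(p,np.array([a,b])),cp)
            u=((u+.5)*scale-.5).round().astype(int); cv2.line(o,tuple(map(int,u[0])),tuple(map(int,u[1])),col,1)
    cv2.imwrite(f"pics/{name}.png",o)
PLY=rect(0,-.040,.18,.41,.010)
BLK=sum([rect(x,y,.025,.027,.028) for x in(-.0425,.0425) for y in (.06,0,-.06)],[])
BEAM=rect(0,0,.024,.33,.074)
RAIL=rect(0,0,.12,.028,.028)
REST=sum([[e for e in rect(0,y,.05,.03,.026)] for y in(.115,-.115)],[])
E
python3 - <<'E'
from h import *
im,cp=load("w1")
pf=fit(im,cp,PLY,[.645,-.11,-.08],win=10)
pf2=fit(im,cp,PLY+BLK,pf,win=4)
pb=fit(im,cp,BEAM,[.645,-.105,-.08],win=10)
items=[(PLY+BLK,pf2,(255,0,0)),(BEAM,pb,(0,255,0))]
# rails
for g in ([.635,.184,-.2+.0],[.475,.205,0]):
    u=proj(None,[g[0],g[1],.028],cp); print(u)
    # rail angle from image: near x direction
    p=fit(im,cp,RAIL,g[:2]+[-.05],win=8); items.append((RAIL,p,(0,255,255)))
# rest ends
for px in ((305,302),(526,280),(306,352),(527,328)):
    print("rest",ray(None,(px[0]/1.5,px[1]/1.5),.026,cp).round(4))
overlay(im,cp,items,"o1")
print(place(pf2,[[0,.148,.044],[0,-.148,.044]]))
E
```

```text
fit [ 0.6435 -0.1065 -0.063 ] n 113 rms 0.68
fit [ 0.6442 -0.1069 -0.0654] n 1075 rms 0.49
fit [ 0.6438 -0.1108 -0.0618] n 119 rms 0.25
[[ 57.56205051 115.66835661]]
fit [ 0.631   0.1861 -0.3084] n 159 rms 0.25
[[ 70.93242831 211.72676075]]
fit [0.4657 0.2022 0.0066] n 106 rms 1.32
rest [ 0.476  -0.0264  0.026 ]
rest [ 0.4832 -0.2788  0.026 ]
rest [ 0.4134 -0.0197  0.026 ]
rest [ 0.4246 -0.2814  0.026 ]
[[ 0.65384851  0.04078882  0.044     ]
 [ 0.63450793 -0.25457865  0.044     ]]
```

View pics/o1.png

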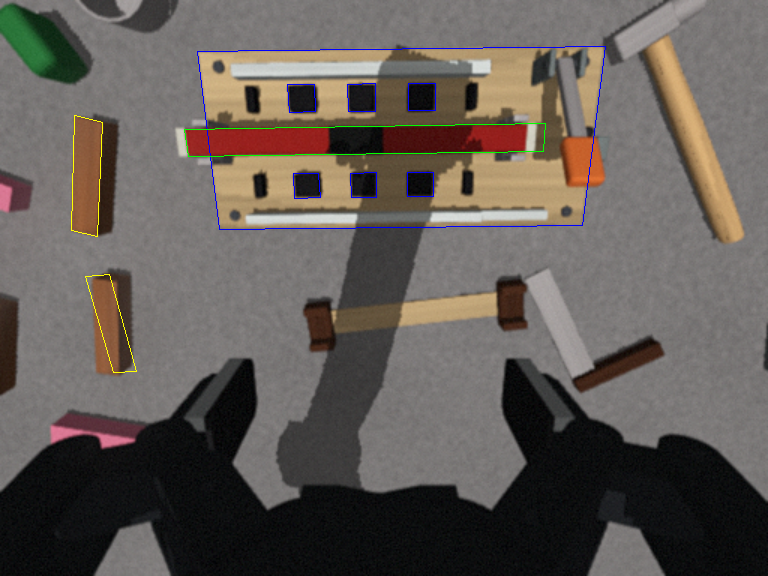

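Run:
```python
from h import *
im,cp=load("w1")
pf2=fit(im,cp,PLY+BLK,[.644,-.107,-.065],win=4)
pb=fit(im,cp,BEAM,[.645,-.102,-.065],win=4)
items=[(PLY+BLK,pf2,(255,0,0)),(BEAM,pb,(0,255,0))]
for g in ([.631,.186,-.3],[.468,.205,-.3]):
    p=fit(im,cp,RAIL,g,win=5); items.append((RAIL,p,(0,255,255)))
for w in (.054,.058,.060,.062,.066):
    E=sum([rect(0,y,w,.03,.026) for y in(.115,-.115)],[])
    pr=fit(im,cp,E,[.449,-.1516,.036],win=5)
E=sum([rect(0,y,.06,.03,.026) for y in(.115,-.115)],[])
pr=fit(im,cp,E,[.449,-.1516,.036],win=5)
items.append((E,pr,(0,255,255)))
overlay(im,cp,items,"o2",1.5)
print(place(pf2,[[0,.148,.044],[0,-.148,.044]]))
o=cv2.imread("pics/o2.png"); c1=cv2.resize(o[30:240,160:620],None,fx=1.7,fy=1.7);cv2.imwrite("pics/o2a.png",c1)
o=cv2.resize(o[260:380,50:680],None,fx=1.25,fy=1.25); cv2.imwrite("pics/o2b.png",o)
```

```text
fit [ 0.6442 -0.1069 -0.065 ] n 1070 rms 0.5
fit [ 0.6443 -0.1026 -0.0623] n 160 rms 0.25
fit [ 0.631   0.186  -0.3074] n 160 rms 0.26
fit [ 0.4623  0.2095 -0.2304] n 158 rms 0.27
fit [ 0.4463 -0.1545  0.0439] n 274 rms 0.52
fit [ 0.4489 -0.1543  0.0399] n 257 rms 0.8
fit [ 0.4497 -0.1543  0.0411] n 250 rms 0.73
fit [ 0.4509 -0.1544  0.04  ] n 271 rms 0.92
fit [ 0.4521 -0.1543  0.0437] n 271 rms 0.43
fit [ 0.4497 -0.1543  0.0411] n 250 rms 0.73
[[ 0.65377616  0.04079098  0.044     ]
 [ 0.63454696 -0.25458376  0.044     ]]
```

View pics/o2a.png

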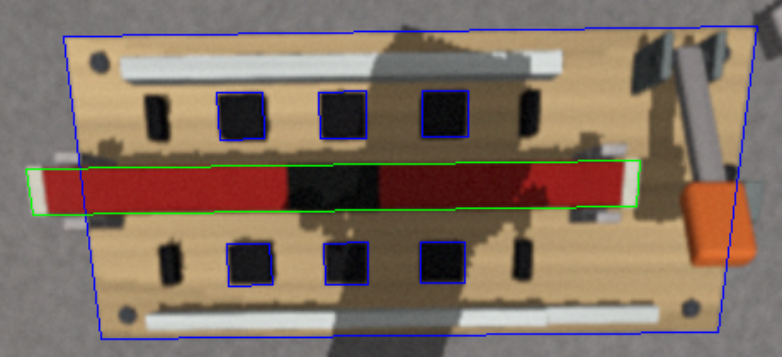

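View pics/o2b.png

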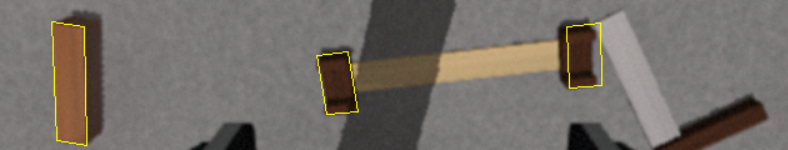

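Run:
```python
from h import *
move_ptp([.54,-.15,.30],down(1.57))
snap("wrist","w2",1.5)
move_ptp([.72,-.11,.36],down(1.5))
snap("wrist","w3",1.5)
print(read_time_s())
```

```text
7.8
```

View pics/w2.png

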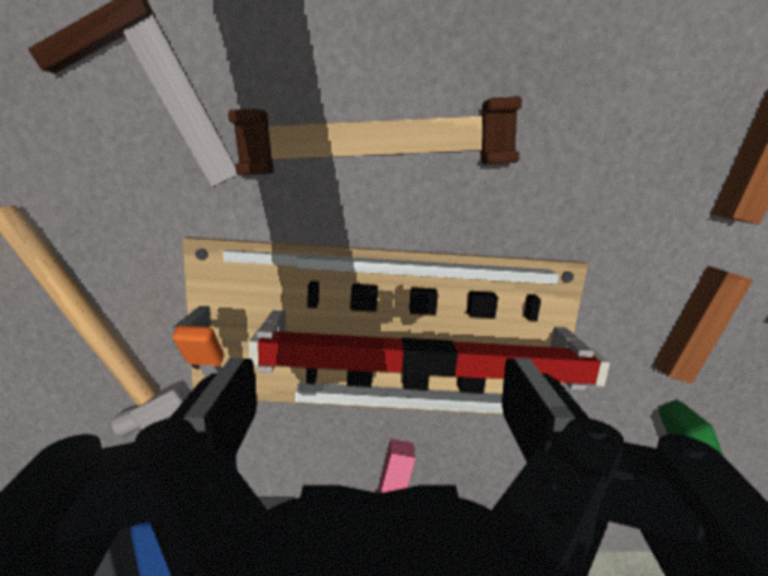

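View pics/w3.png

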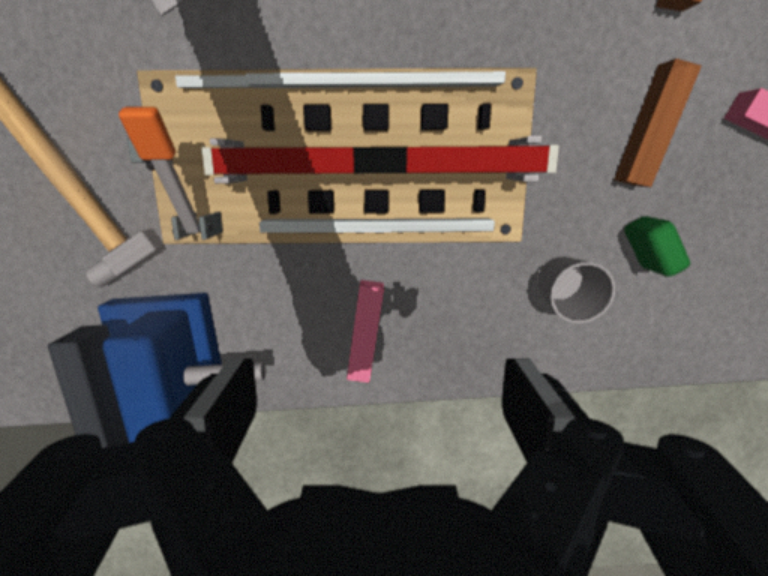

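Run:
```python
from h import *
for n in ("w1","w2","w3"):
    im,cp=load(n); print(n)
    fit(im,cp,BLK,[.644,-.107,-.065],win=4)
    fit(im,cp,PLY+BLK,[.644,-.107,-.065],win=4)
    fit(im,cp,BEAM,[.644,-.103,-.063],win=4)
    if n!="w2": fit(im,cp,RAIL,[.631,.186,-.307],win=4)
im,cp=load("w2")
px=np.array([(231,110),(268,109),(484,98),(521,97),(239,175),(272,173),(484,163),(518,161)])/1.5
for p in px: print(ray(None,p,.026,cp).round(4))
px=np.array([(271,128),(482,118),(274,157),(482,149)])/1.5
print("board")
for p in px: print(ray(None,p,.004,cp).round(4))
o=cv2.imread("pics/w2.png")[80:200,200:560]; cv2.imwrite("pics/w2c.png",cv2.resize(o,None,fx=2.2,fy=2.2,interpolation=cv2.INTER_CUBIC))
```

```text
w1
fit [ 0.6442 -0.1069 -0.0653] n 957 rms 0.49
fit [ 0.6442 -0.1069 -0.065 ] n 1070 rms 0.5
fit [ 0.6443 -0.1026 -0.062 ] n 159 rms 0.23
fit [ 0.631   0.1861 -0.3053] n 160 rms 0.25
w2
fit [ 0.6427 -0.1073 -0.0643] n 812 rms 0.5
fit [ 0.6428 -0.1073 -0.0624] n 925 rms 0.5
fit [ 0.6444 -0.1023 -0.0653] n 145 rms 0.25
w3
fit [ 0.6448 -0.1068 -0.0656] n 928 rms 0.52
fit [ 0.6448 -0.1068 -0.0653] n 1050 rms 0.74
fit [ 0.6448 -0.1026 -0.0623] n 160 rms 0.25
fit [ 0.6311  0.186  -0.3111] n 156 rms 0.21
[ 0.4239 -0.2779  0.026 ]
[ 0.4231 -0.2454  0.026 ]
[ 0.4142 -0.0567  0.026 ]
[ 0.4134 -0.0245  0.026 ]
[ 0.4789 -0.2761  0.026 ]
[ 0.4772 -0.2458  0.026 ]
[ 0.4685 -0.0528  0.026 ]
[ 0.4668 -0.0221  0.026 ]
board
[ 0.437  -0.2492  0.004 ]
[ 0.4284 -0.0522  0.004 ]
[ 0.463  -0.2482  0.004 ]
[ 0.4558 -0.0503  0.004 ]
```

View pics/w2c.png

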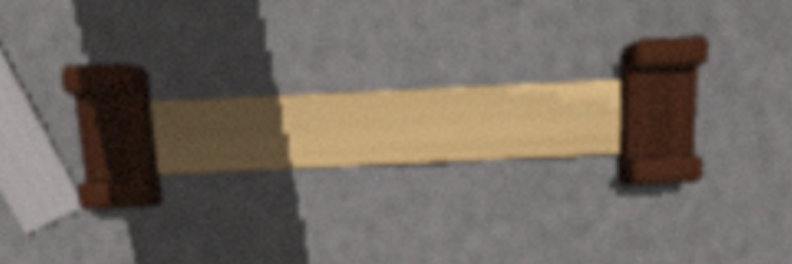

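Run:
```python
from h import *
im,cp=load("w2")
for p in ((200,140),(212,186),(236,177),(192,110)): print(ray(None,np.array(p)/1.5,.008,cp).round(4))
im,cp=load("w1")
for p in ((527,275),(549,268),(571,313)): print("w1",ray(None,np.array(p)/1.5,.008,cp).round(4))
o=cv2.imread("pics/w1.png")[250:400,480:680]; cv2.imwrite("pics/w1c.png",cv2.resize(o,None,fx=3,fy=3,interpolation=cv2.INTER_CUBIC))
```

```text
[ 0.4478 -0.3153  0.008 ]
[ 0.4897 -0.3088  0.008 ]
[ 0.4813 -0.2849  0.008 ]
[ 0.4219 -0.3194  0.008 ]
w1 [ 0.4837 -0.286   0.008 ]
w1 [ 0.4903 -0.3113  0.008 ]
w1 [ 0.4322 -0.3399  0.008 ]
```

View pics/w1c.png

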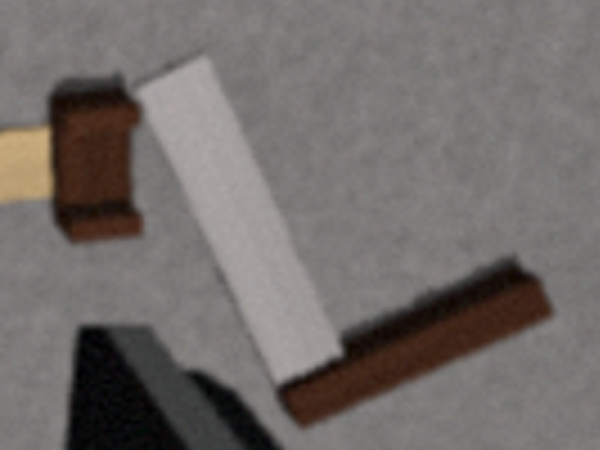

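```bash
cat > poses.py <<'E'
FX=(.6445,-.1069,-.065); BM=(.6445,-.1025,-.0625); RS=(.4462,-.1502,.042)
E
python3 - <<'E'
from h import *; from poses import *
q=down(BM[2])
move_gripper(.085)
move_ptp([BM[0],BM[1],.20],q)
movel([BM[0],BM[1],.064],q,speed=.1)
print(read_ft_force(),read_eef_pos())
move_gripper(.0,60); print("gap",read_finger_gap(),read_ft_force(),read_ft_torque(),read_eef_pos())
snap("scene","s1")
movel([BM[0],BM[1],.074],q,speed=.03)
print("gap",read_finger_gap(),read_ft_force(),read_ft_torque(),read_eef_pos(),read_time_s())
snap("scene","s2")
E
```

```text
[-0.77714687  0.29032211  0.17648552] [ 0.64525312 -0.10248688  0.06494583]
gap 0.022869458208215544 [-0.26930464  0.29838922  1.16084943] [ 0.03565415 -0.03803284  0.02178761] [ 0.64481916 -0.10247906  0.06429394]
gap 0.023131652810568573 [ 0.61074477  0.51968197 -3.24242364] [-0.02599471 -0.00688738 -0.04626538] [ 0.64438578 -0.10254607  0.07400479] 12.0
```

View pics/s2.png

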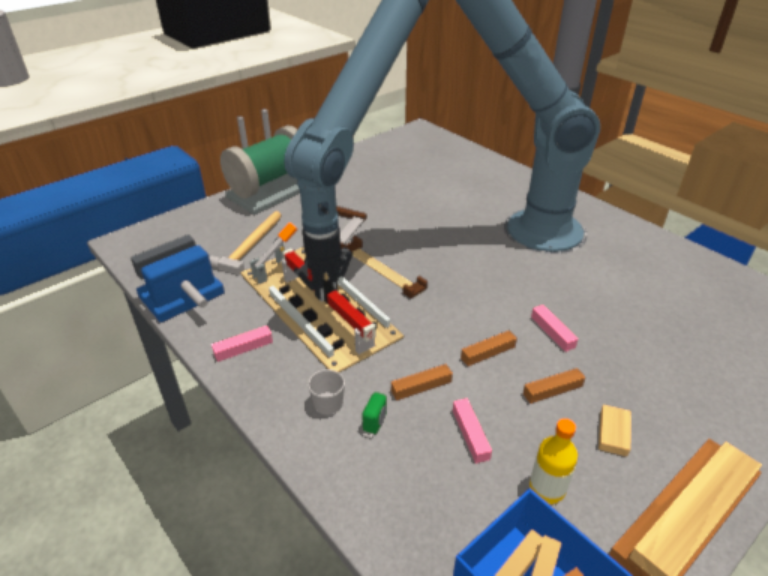

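Run:
```python
from h import *; from poses import *
q=down(BM[2]); q2=down(RS[2])
movel([BM[0],BM[1],.175],q,speed=.08)
t=place(RS,[0,.020,0])[0]; print(t)
movel([t[0],t[1],.175],q2,speed=.10)
movel([t[0],t[1],.06],q2,speed=.08)
print(read_ft_force(),read_eef_pos())
movel([t[0],t[1],.033],q2,speed=.03)
print(read_ft_force(),read_ft_torque(),read_eef_pos(),read_finger_gap(),read_time_s())
snap("scene","s3"); snap("top","t3")
```

```text
[ 0.44536025 -0.13021764  0.        ]
[-0.75161153 -0.4236145  -1.61719094] [ 0.44588329 -0.13039773  0.06051593]
[-0.03667959 -0.0793422  -2.93758169] [ 0.00260061  0.02686866 -0.00123541] [ 0.44557935 -0.1302387   0.03315279] 0.02318992329948709 18.2583
```

View pics/s3.png

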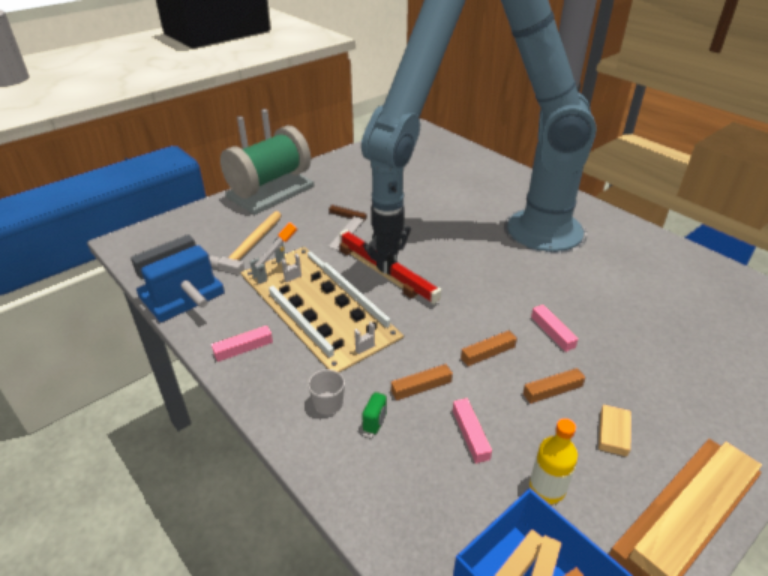

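View pics/t3.png

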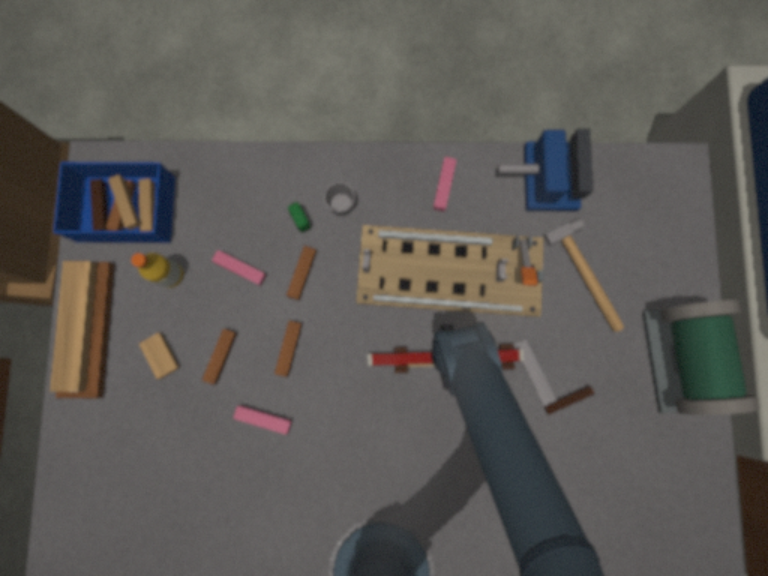

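Run:
```python
from h import *; from poses import *
q2=down(RS[2]); t=place(RS,[0,.020,0])[0]
z=.033
while z>.028:
    z-=.0008; movel([t[0],t[1],z],q2,speed=.02); f=read_ft_force()[2]; print(round(z,4),f.round(2))
    if f>1.0: break
move_gripper(.085); pause(.2)
movel([t[0],t[1],.15],q2,speed=.12)
print(read_eef_pos(),read_time_s())
move_ptp([.60,.22,.36],down(1.57))
snap("wrist","w4"); snap("top","t4")
```

```text
0.0322 -3.92
0.0314 5.27
[ 0.44463085 -0.13013927  0.14929984] 20.825
```

View pics/w4.png

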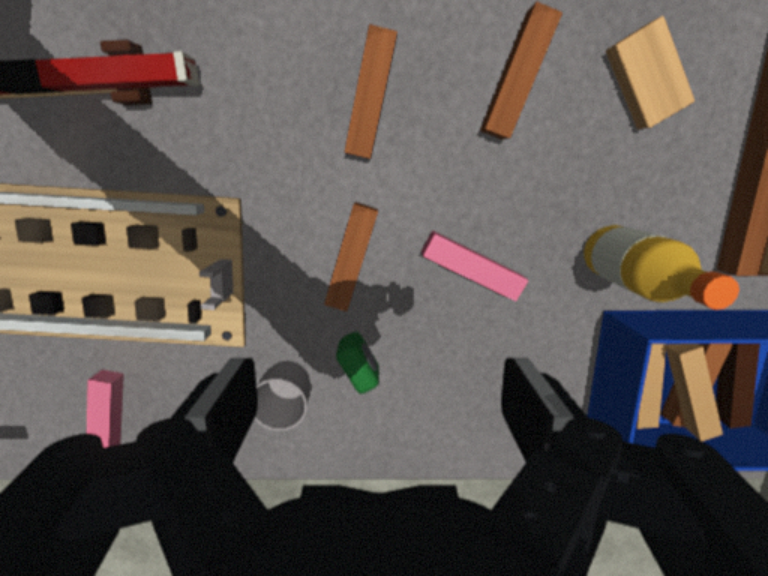

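View pics/t4.png

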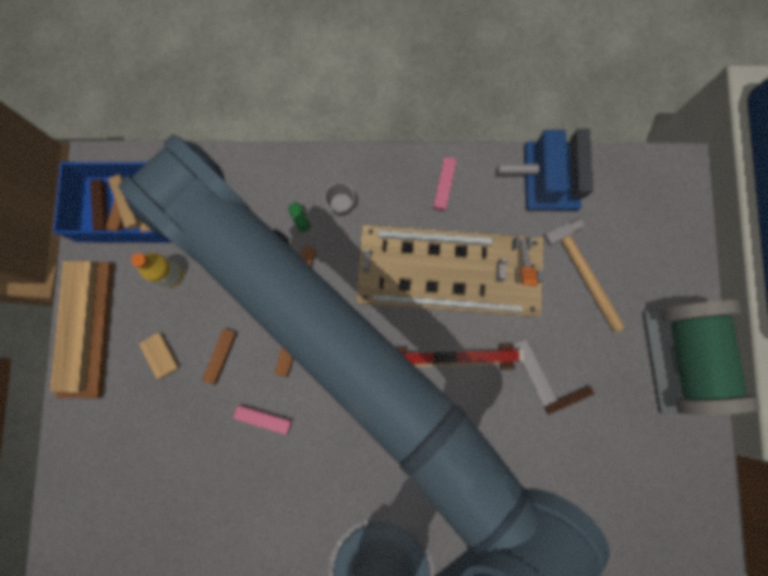

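Run:
```python
from h import *
im,cp=load("w4")
items=[]
for nm,g in dict(A=[.631,.186,-.307],B=[.462,.2095,-.23],C=[.448,.36,-.4]).items():
    p=fit(im,cp,RAIL,g,win=8); items.append((RAIL,p,(0,255,255)))
p=fit(im,cp,rect(0,0,.024,.33,.042),[.4454,-.1302,.042],win=4);items.append((rect(0,0,.024,.33,.042),p,(0,255,0)))
overlay(im,cp,items,"o4")
```

```text
fit [ 0.629   0.1871 -0.3062] n 160 rms 0.42
fit [ 0.463   0.21   -0.2267] n 132 rms 0.31
fit [ 0.4432  0.3597 -0.3575] n 99 rms 0.26
fit [ 0.4474 -0.1298  0.0484] n 73 rms 0.24
```

View pics/o4.png

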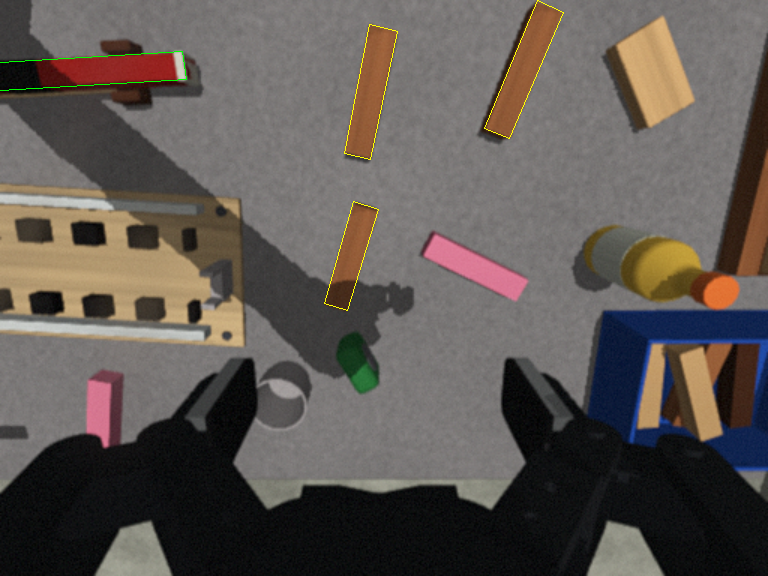

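```bash
cat >> h.py <<'E'
from poses import *
def pick(g,tag):
    move_gripper(.065)
    move_ptp([g[0],g[1],.25],down(g[2]+np.pi/2))
    im,cp=snap("wrist",tag)
    p=fit(im,cp,RAIL,g,win=8); overlay(im,cp,[(RAIL,p,(0,255,255))],tag+"o")
    if np.hypot(p[0]-g[0],p[1]-g[1])>.008: print("MOVED?"); return None
    q=down(p[2]+np.pi/2)
    movel([p[0],p[1],.10],q,speed=.2)
    movel([p[0],p[1],.022],q,speed=.1); f=read_ft_force()[2]
    move_gripper(0,40); gap=read_finger_gap()
    print("gap",gap,"f",f.round(2),read_eef_pos())
    movel([p[0],p[1],.13],q,speed=.15); print("gap",read_finger_gap(),read_ft_force()); return p
def put(y,tag):
    t=place(FX,[-.005,y,0])[0]; q=down(FX[2]+np.pi/2)
    movel([t[0],t[1],.13],q,speed=.2)
    im,cp=snap("wrist",tag)
    movel([t[0],t[1],.050],q,speed=.1); f0=read_ft_force()[2]
    z=.050
    while z>.030:
        z-=.002 if z>.035 else .001
        movel([t[0],t[1],z],q,speed=.03); f=read_ft_force()
        if f[2]-f0>2.5: break
    print("z",round(z,4),f.round(2),"f0",f0.round(2),read_eef_pos().round(4),"gap",read_finger_gap())
    return z
def release(y):
    t=place(FX,[-.005,y,0])[0]; q=down(FX[2]+np.pi/2)
    move_gripper(.044); movel([t[0],t[1],.13],q,speed=.12); print("t",read_time_s())
E
python3 - <<'E'
from h import *
p=pick([.6305,.1865,-.306],"pA"); print(p)
if p is not None: put(.09,"qA"); snap("scene","sA")
print(read_time_s())
E
```

```text
fit [ 0.6297  0.1867 -0.3073] n 160 rms 0.23
gap 0.02741007098517807 f -0.28 [0.63043636 0.18700046 0.02291578]
gap 0.02761534247014595 [ 0.41156325 -0.25642953 -0.0154322 ]
[ 0.62972874  0.18674261 -0.30732196]
z 0.032 [-2.81 -0.51  5.81] f0 -0.86 [ 0.6454 -0.0167  0.0329] gap 0.02739799847701497
31.3167
```

```bash
python3 -c "
import cv2,numpy as np
a=cv2.imread('pics/pAo.png');b=cv2.imread('pics/sA.png')[200:420,200:500]
cv2.imwrite('pics/cA.png',np.vstack([cv2.resize(a,(512,384))[100:384],cv2.resize(b,(512,316))]))"
```

```text
(no output)
```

View pics/cA.png

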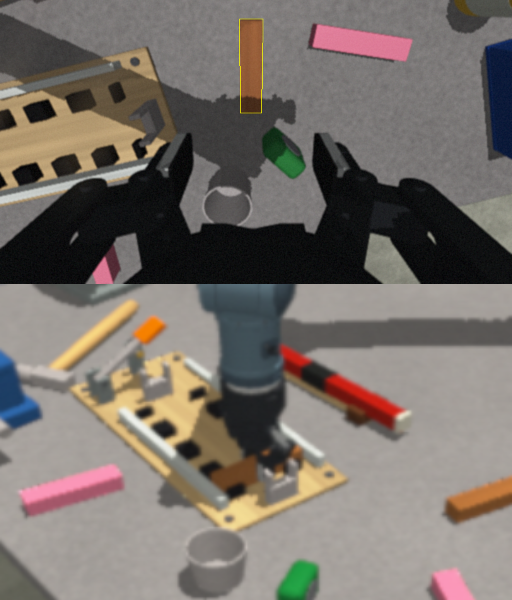

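```bash
python3 - <<'E'
from h import *
release(.09)
snap("wrist","rA")
p=pick([.463,.210,-.228],"pB")
if p is not None: put(.03,"qB"); snap("scene","sB")
print(read_time_s())
E
python3 -c "
import cv2,numpy as np
a=cv2.imread('pics/pBo.png');b=cv2.imread('pics/qB.png');c=cv2.imread('pics/sB.png')[200:420,200:500]
cv2.imwrite('pics/cB.png',np.hstack([np.vstack([cv2.resize(a,(400,300)),cv2.resize(b,(400,300))]),cv2.resize(c,(400,600))]))"
```

```text
t 32.5917
fit [ 0.4612  0.2101 -0.2266] n 160 rms 0.25
gap 0.027614026882384526 f 0.49 [0.46182016 0.21036419 0.02266293]
gap 0.02729468008547677 [-0.64877607  0.81427623 -1.84086651]
z 0.032 [-1.95 -0.64  4.44] f0 -0.87 [ 0.6416 -0.0766  0.0328] gap 0.02715579861999332
42.75
```

View pics/cB.png

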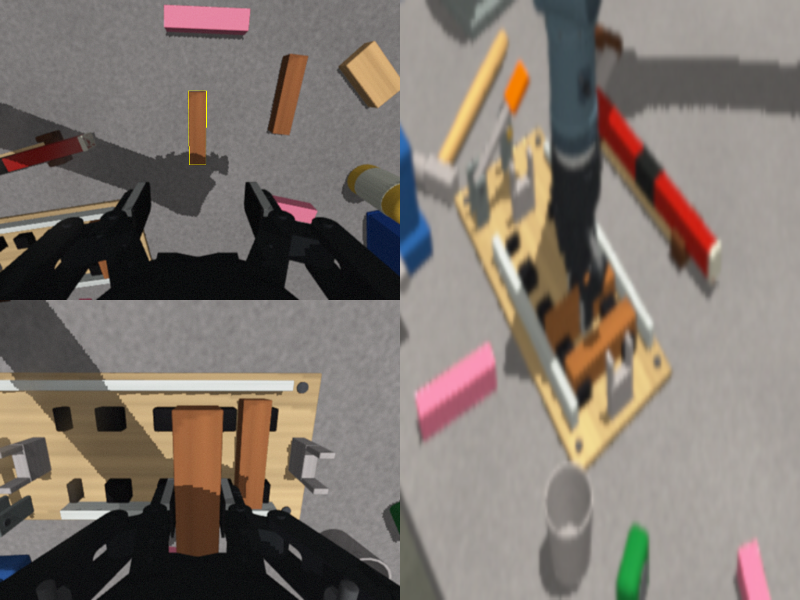

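Rail A is seated in pocket 0 and rail B is down in pocket 1. Next is rail C.

Run:
```python
from h import *
release(.03)
p=pick([.443,.360,-.358],"pC")
if p is not None: put(-.03,"qC"); release(-.03)
move_ptp([.55,-.12,.36],down(-1.65))
snap("wrist","w5"); snap("top","t5")
print(read_time_s())
```

```text
t 44.025
fit [ 0.4504  0.3692 -0.3428] n 55 rms 0.29
MOVED?
48.15
```

View pics/w5.png

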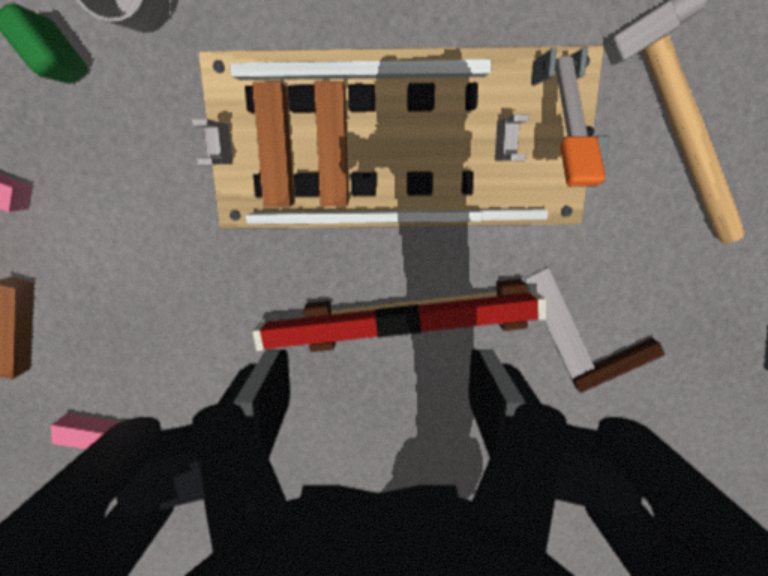

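View pics/t5.png

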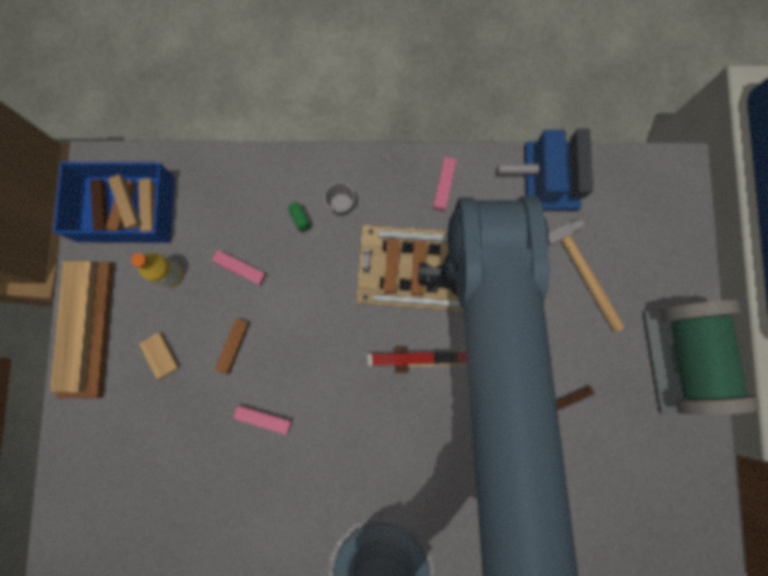

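Rail C has been knocked aside. In the top view it is now near (232,346), so I'll re-measure it there and look again from close up.

Run:
```python
from h import *
im,cp=load("t5")
c=ray(None,np.array((232,346))/1.5,.028,cp); a=ray(None,np.array((241,320))/1.5,.028,cp);b=ray(None,np.array((223,372))/1.5,.028,cp)
d=a-b; yaw=np.arctan2(d[1],d[0]); print(c,yaw)
g=fit(im,cp,RAIL,[c[0],c[1],yaw],win=5)
im2,cp2=load("pC"); g2=fit(im2,cp2,RAIL,g,win=8); overlay(im2,cp2,[(RAIL,g2,(0,255,255))],"oC")
```

```text
[0.46537827 0.32605653 0.028     ] -0.28758789650170163
fit [ 0.4672  0.3246 -0.2665] n 150 rms 0.71
fit [ 0.4644  0.3342 -0.3457] n 160 rms 0.48
```

View pics/oC.png

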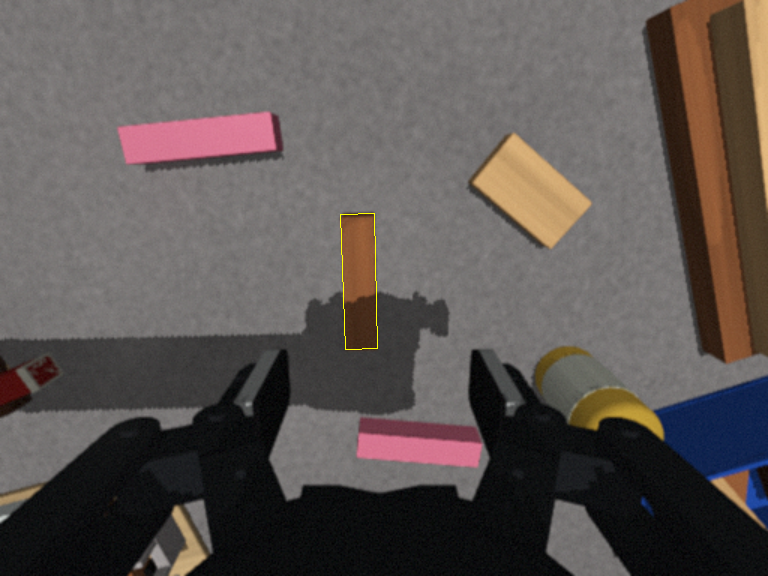

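```bash
sed -i 's/>.008: print/>.012: print/' h.py
python3 - <<'E'
from h import *
p=pick([.466,.329,-.31],"pC2")
if p is not None:
    put(-.03,"qC"); release(-.03)
    move_ptp([.55,-.12,.36],down(-1.65))
snap("wrist","w6")
print(read_time_s())
E
```

```text
fit [ 0.4653  0.3336 -0.3409] n 160 rms 0.24
gap 0.027658504164713504 f 0.55 [0.46579114 0.33405065 0.02275167]
gap 0.027252576699134966 [ 0.39048611 -0.4906164  -0.66694496]
z 0.032 [-2.81 -0.02  4.74] f0 -0.69 [ 0.6377 -0.1365  0.0328] gap 0.027461875601994725
t 60.6833
62.8083
```

View pics/w6.png

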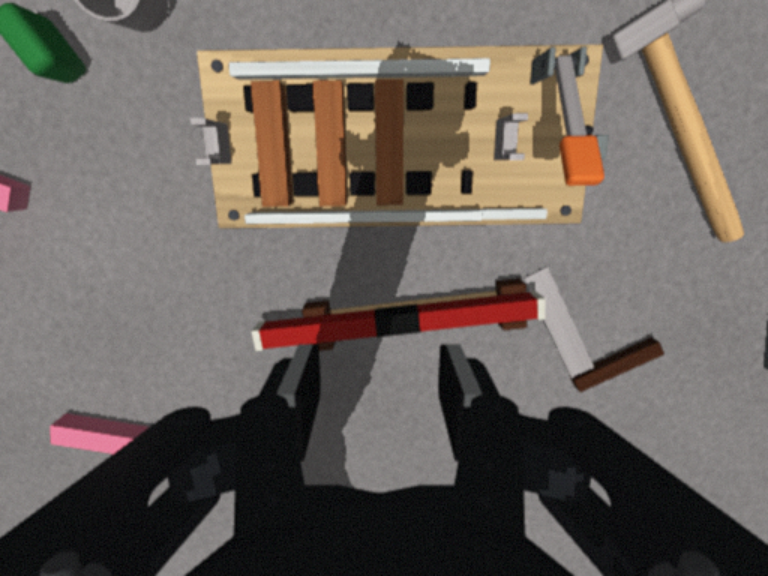

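View pics/pC2o.png

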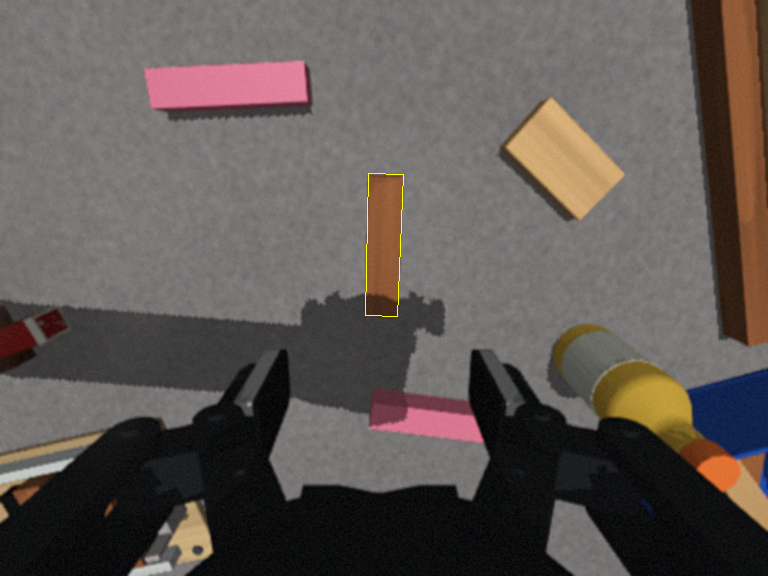

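```bash
python3 - <<'E'
from h import *
im,cp=load("w6")
def pad(th):
    s=.6-th; return np.array([.065-.105*np.cos(s)+.007*np.sin(s),-.190,.05+.105*np.sin(s)+.007*np.cos(s)])
print(proj(None,place(FX,pad(0)),cp)*1.5)
q=down(FX[2]+np.pi/2)
move_gripper(0,40)
def tgt(th,up=0):
    t=place(FX,pad(th))[0]; t[2]+=.019+up; return t
t=tgt(0,.05); print(t, inverse_kinematics(t,q) is not None)
move_ptp(t,q)
movel(tgt(0,.006),speed=.08); print(read_ft_force().round(2),read_eef_pos())
snap("scene","l0"); snap("wrist","lw0")
print(read_time_s())
E
python3 -c "
import cv2,numpy as np
a=cv2.imread('pics/lw0.png');c=cv2.imread('pics/l0.png')[180:400,180:440]
cv2.imwrite('pics/l0c.png',np.hstack([cv2.resize(a,(400,300)),cv2.resize(c,(355,300))]))"
```

```text
[[584.51506737 155.36354948]]
[ 0.61448835 -0.29534857  0.18406481] True
[-1.13  0.25 -0.87] [ 0.61491342 -0.29528297  0.14022604]
66.35
```

View pics/l0c.png

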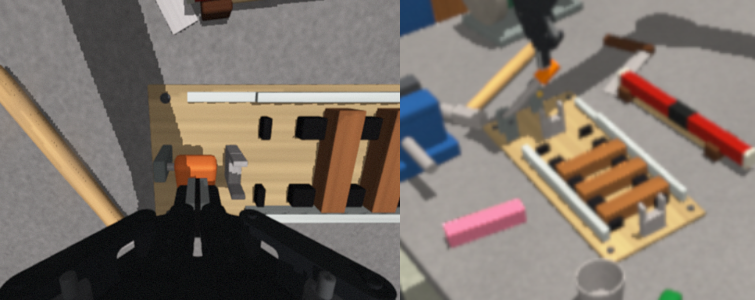

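```bash
cat > press.py <<'E'
from h import *
def pad(th):
    s=.6-th; return np.array([.065-.105*np.cos(s)+.007*np.sin(s),-.190,.05+.105*np.sin(s)+.007*np.cos(s)])
def tgt(th,up=0):
    t=place(FX,pad(th))[0]; t[2]+=.019+up; return t
E
python3 - <<'E'
from press import *
for th in list(np.arange(0,.60,.06))+[.60,.62,.64,.655,.665]:
    movel(tgt(th),speed=.06); f=read_ft_force(); e=read_eef_pos()
    print(round(th,3),f.round(1),(e-tgt(th)).round(4))
    if f[2]>28: break
pause(.3); snap("wrist","lw1")
movel(tgt(.60,.03),speed=.05); 
snap("wrist","lw2"); movel(tgt(0,.06),speed=.15)
move_ptp([.55,-.12,.36],down(-1.65)); snap("wrist","w7"); snap("scene","s7")
print(read_time_s())
E
```

```text
0.0 [ 1.9  0.  -0. ] [ 0.0003 -0.     -0.    ]
0.06 [ 2.1 -0.2  1. ] [-0.0002 -0.     -0.0003]
0.12 [0.8 0.1 2.1] [-0.0004 -0.     -0.0005]
0.18 [1.2 0.1 1.5] [-0.0004  0.     -0.0005]
0.24 [1.3 0.6 1.7] [-0.0003  0.     -0.0005]
0.3 [-0.1  0.3  2.2] [-0.0003  0.     -0.0005]
0.36 [ 0.3 -1.1  2.3] [-0.0003  0.     -0.0004]
0.42 [-0.5 -0.7  6.2] [0.0008 0.0002 0.0014]
0.48 [1.3 0.1 5.2] [0.0006 0.0002 0.0008]
0.54 [-0.1 -0.  -0.1] [-0.0014 -0.0001 -0.0015]
0.6 [ 0.2 -0.6  0.6] [-0.0003 -0.     -0.0006]
0.62 [-1.9  0.   3.2] [-0.0002 -0.      0.0003]
0.64 [-1.7 -0.3  3.2] [-0.0002 -0.     -0.    ]
0.655 [-2.8 -0.3  3.7] [-0.0002 -0.     -0.0002]
0.665 [-2.4  0.3  3.2] [-0.0002 -0.     -0.0002]
74.575
```

View pics/w7.png

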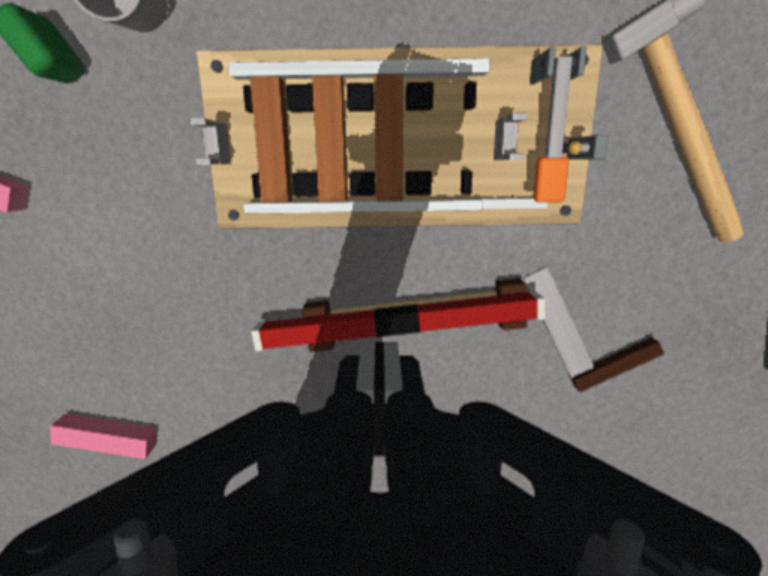

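Run:
```python
from h import *
E=rect(0,0,.024,.33,.042)
for n in ("w5","w6","w7"):
    im,cp=load(n); print(n)
    p=fit(im,cp,E,[.446,-.130,.045],win=5)
    f=fit(im,cp,PLY,list(FX),win=4)
    # brackets: outer y edges at cheek tops z=.07, 14 mm wide
overlay(im,cp,[(E,p,(0,255,0)),(sum([[(np.array([x,y-.007,.07]),np.array([x,y+.007,.07])) for x in (-.0145,.0145)]+[(np.array([-.0145,y+s,.07]),np.array([.0145,y+s,.07])) for s in(-.007,.007)] for y in(.148,-.148)],[]),FX,(255,0,0))],"o7")
o=cv2.imread("pics/o7.png")[40:400,180:640]; cv2.imwrite("pics/o7c.png",cv2.resize(o,None,fx=1.65,fy=1.65))
```

```text
w5
fit [ 0.4462 -0.1223  0.0424] n 128 rms 0.25
fit [ 0.6435 -0.1062 -0.0621] n 115 rms 0.74
w6
fit [ 0.4462 -0.1228  0.0415] n 126 rms 0.28
fit [ 0.6434 -0.1062 -0.0608] n 118 rms 0.69
w7
fit [ 0.447  -0.1387  0.0418] n 120 rms 0.33
fit [ 0.644  -0.106  -0.0623] n 154 rms 0.7
```

View pics/o7c.png

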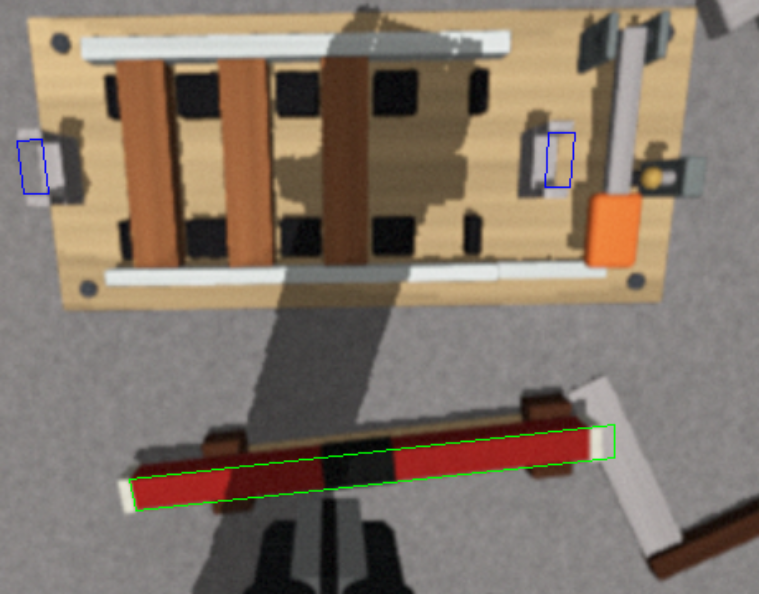

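Run:
```python
from h import *
def BE(z): 
    return rect(0,0,.024,.33,z)+[(np.array([-.012,s,z]),np.array([.012,s,z])) for s in(-.025,.025)]
for n in ("w5","w6","w7","w4"):
    im,cp=load(n); print(n); p=fit(im,cp,BE(.042),[.4460,-.130,.042],win=2.6)
    if n=="w7": overlay(im,cp,[(BE(.042),p,(0,255,0))],"o8")
for n in ("w1","w3"):
    im,cp=load(n); print(n); p=fit(im,cp,BE(.074),[.6445,-.1025,-.0625],win=3)
im,cp=load("w3"); overlay(im,cp,[(BE(.074),p,(0,255,0))],"o9")
a=cv2.imread("pics/o8.png")[250:400,230:600];b=cv2.imread("pics/o9.png")[50:250,130:580]
cv2.imwrite("pics/o89.png",np.vstack([cv2.resize(a,(780,316)),cv2.resize(b,(630,280))[:, :] if 0 else cv2.resize(b,(780,280))]))
```

```text
w5
fit [ 0.4464 -0.1305  0.0412] n 236 rms 0.24
w6
fit [ 0.4466 -0.1304  0.0405] n 236 rms 0.25
w7
fit [ 0.4467 -0.1303  0.0416] n 235 rms 0.26
w4
fit [ 0.4468 -0.1298  0.0432] n 112 rms 0.26
w1
fit [ 0.6443 -0.1026 -0.0617] n 239 rms 0.25
w3
fit [ 0.6447 -0.1027 -0.0615] n 240 rms 0.25
```

View pics/o89.png

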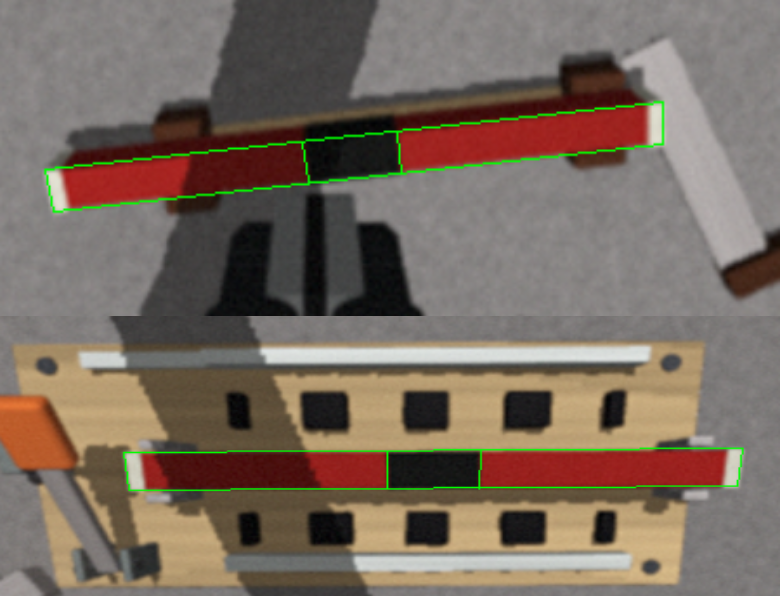

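```bash
python3 - <<'E'
from h import *
b=(.4465,-.1303,.0415); q=down(b[2]); t=(.6444,-.1067,-.064); q2=down(t[2])
move_gripper(.085)
move_ptp([b[0],b[1],.18],q)
movel([b[0],b[1],.032],q,speed=.1); print(read_ft_force().round(2),read_eef_pos().round(4))
move_gripper(0,60); print("gap",read_finger_gap(),read_eef_pos().round(4),read_ft_force().round(2))
movel([b[0],b[1],.045],q,speed=.04); print(read_ft_force().round(2),read_ft_torque().round(3),read_eef_pos().round(4))
movel([b[0],b[1],.175],q,speed=.08)
movel([t[0],t[1],.175],q2,speed=.10)
movel([t[0],t[1],.102],q2,speed=.06)
pause(.3); print(read_eef_pos().round(4),read_ft_force().round(2),read_ft_torque().round(3),read_time_s())
snap("wrist","b1");snap("scene","b1s");snap("top","b1t")
E
python3 -c "
import cv2,numpy as np
a=cv2.imread('pics/b1.png');c=cv2.imread('pics/b1s.png')[200:400,200:440];d=cv2.imread('pics/b1t.png')[200:340,320:580]
cv2.imwrite('pics/b1c.png',np.hstack([cv2.resize(a,(420,315)),cv2.resize(c,(378,315))]))"
```

```text
[-0.86  0.37  1.21] [ 0.447  -0.1304  0.0325]
gap 0.02290006749745867 [ 0.4468 -0.1304  0.0322] [-0.74  0.62  2.06]
[-0.1   0.9  -2.56] [ 0.054 -0.012 -0.009] [ 0.4465 -0.1301  0.0451]
[ 0.6446 -0.1067  0.1023] [ 0.1   0.27 -4.08] [-0.04  -0.016  0.01 ] 85.125
```

View pics/b1c.png

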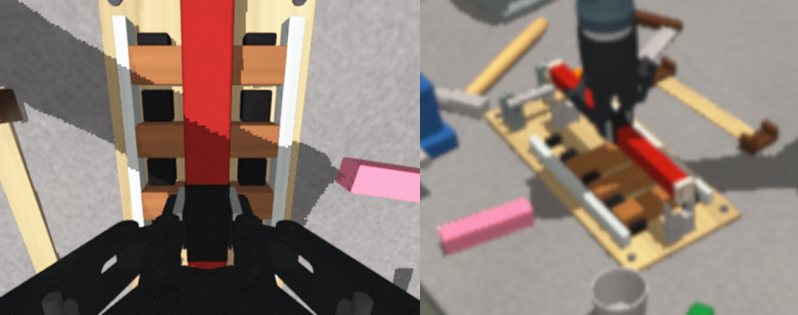

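Run:
```python
from h import *
t=(.6444,-.1067,-.064); q2=down(t[2])
movel([t[0],t[1],.085],q2,speed=.04); print(read_ft_force().round(2),read_eef_pos().round(4))
z=.085
while z>.0625:
    z-=.002 if z>.067 else .0007
    movel([t[0],t[1],z],q2,speed=.03); f=read_ft_force(); print(round(z,4),f.round(1),read_ft_torque().round(2),read_eef_pos()[2].round(4))
    if f[2]>2: break
snap("scene","b2s"); print(read_time_s())
```

```text
[ 0.14  0.84 -2.34] [ 0.6442 -0.1067  0.0846]
0.083 [-0.8  1.3 -2.6] [ 0.01  0.06 -0.02] 0.0831
0.081 [-0.3 -0.2 -2.4] [-0.01 -0.06  0.01] 0.0809
0.079 [-0.9 -0.5 -3.8] [ 0.   -0.03  0.04] 0.0788
0.077 [-0.6  0.1 -2.2] [ 0.02  0.07 -0.  ] 0.0768
0.075 [-0.5  0.6 -3.1] [-0.01  0.01  0.  ] 0.0748
0.073 [-0.5  0.3 -2.4] [ 0.05 -0.01 -0.02] 0.0728
0.071 [ 0.2 -0.3 -2.7] [-0.05  0.02  0.01] 0.0708
0.069 [-0.4 -0.3 -2.4] [-0.03  0.06 -0.05] 0.0688
0.067 [ 0.1 -0.3 -2.2] [ 0.04  0.01 -0.03] 0.0668
0.0663 [ 0.5  1.1 -2.8] [ 0.03  0.02 -0.02] 0.0663
0.0656 [-0.1 -0.  -1.7] [0.05 0.01 0.01] 0.0656
0.0649 [ 0.6  0.4 -3.4] [-0.01  0.01  0.02] 0.0648
0.0642 [ 0.9  0.3 -2. ] [-0.01  0.02 -0.03] 0.0644
0.0635 [-2.3  0.8  4.7] [0.2  0.5  0.02] 0.0643
89.4
```

Contact came at TCP z = 0.0643, the same height as at the start, so the beam is fully down. Now I'll release, retreat and check.

```bash
python3 - <<'E'
from h import *
t=(.6444,-.1067,-.064); q2=down(t[2])
move_gripper(.085); pause(.2)
movel([t[0],t[1],.20],q2,speed=.10)
move_ptp([.55,-.12,.36],down(-1.65)); im,cp=snap("wrist","w8")
def BE(z): 
    return rect(0,0,.024,.33,z)+[(np.array([-.012,s,z]),np.array([.012,s,z])) for s in(-.025,.025)]
pb=fit(im,cp,BE(.074),[.6445,-.1067,-.064],win=3); pf=fit(im,cp,BLK,list(FX),win=3)
fit(im,cp,RAIL and rect(0,0,.12,.028,.038),list(place(FX,[.002,.09,0])[0][:2])+[FX[2]],win=3)
overlay(im,cp,[(BE(.074),pb,(0,255,0))],"o10")
snap("scene","s8")
move_ptp([.70,-.11,.36],down(1.5)); im,cp=snap("wrist","w9"); fit(im,cp,BE(.074),[.6445,-.1067,-.064],win=3); fit(im,cp,BLK,list(FX),win=3)
snap("top","t9")
print(read_time_s())
E
python3 -c "
import cv2,numpy as np
a=cv2.imread('pics/o10.png');c=cv2.imread('pics/s8.png')[200:400,200:440]
cv2.imwrite('pics/f1.png',np.hstack([cv2.resize(a,(420,315)),cv2.resize(c,(378,315))]))"
```

```text
fit [ 0.6446 -0.1069 -0.064 ] n 234 rms 0.26
fit [ 0.6441 -0.1067 -0.0627] n 884 rms 0.26
fit [ 0.6505 -0.0155 -0.0644] n 142 rms 0.26
fit [ 0.6449 -0.1067 -0.0633] n 233 rms 0.24
fit [ 0.6447 -0.1075 -0.0636] n 954 rms 0.51
95.4
```

View pics/f1.png

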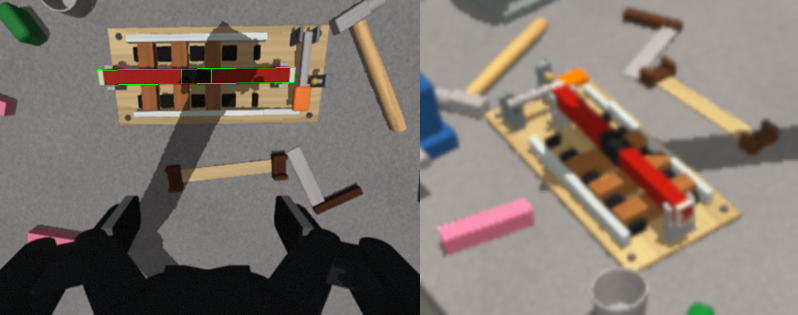

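View pics/w9.png

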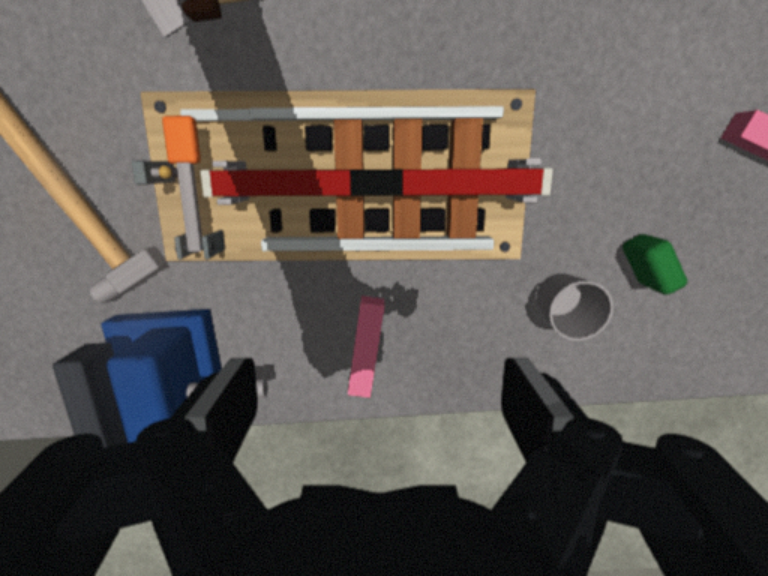

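View pics/t9.png

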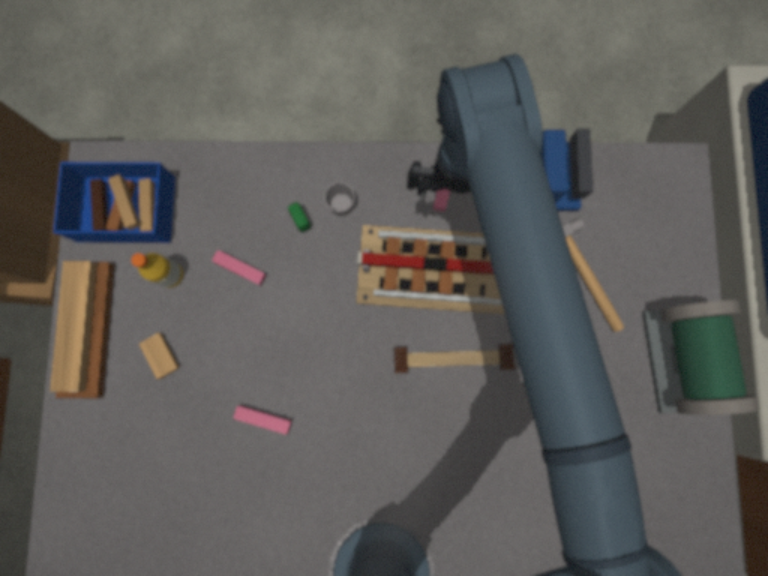

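View pics/s8.png

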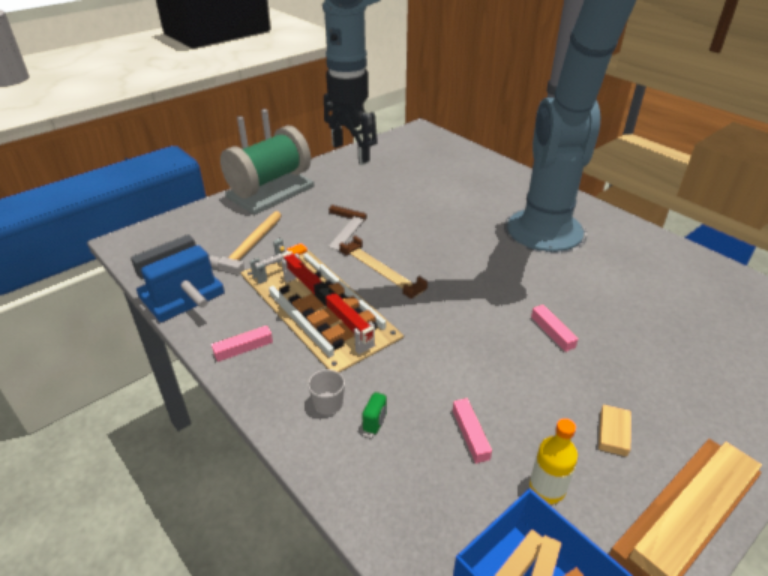

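No oak rail is left loose on the bench, and the other items look undisturbed. The lever is still down and the beam is in both brackets, so I'm handing it in.

```bash
python3 -c "
from bench import *
sign_off(); print(read_time_s())"
```

```text
the job is handed in; nothing more can be done
the job is handed in; nothing more can be done
```

The job is done and handed in at about 95 s of the 210 s limit.

**What I did**
- I lifted the beam level out of its brackets and laid it on the rest, 20 mm towards +y so its end stayed clear of the try square.
- The three oak rails on the bench went into pockets 0, 1 and 2. The third rail was knocked aside during the run, so I found it again before picking it up.
- I pressed the lever until it held down, then lowered the beam level back into both brackets.

**Last checks**
- **Lever and rails:** the lever was still down in the later pictures. The jaw has closed and the rails sit against the fence.
- **Beam height:** the beam touched down at a gripper height of 64.3 mm, the same as at the start, so it is fully down.
- **Beam centring:** the two views put it 0.2 mm and 0.8 mm from the fixture's centre endways. Its angle matches the fixture's within about 0.001 rad.
- **Bench:** the pink look-alikes and the other items looked undisturbed.

**What disagreed**
- The fit of the knocked rail from the top camera was about 10 mm off the wrist camera's. I used a fresh wrist view for the pick.
- Some early fits of the rest and the beam ends locked onto the wrong edges. I redid the beam fits using its grip sleeve, and re-measured the rest by hand from its corners.
- I took the brown pieces in the blue bin to be background, because they are boxed in and appear to be out of reach.

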